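Tighten the beehive-frame clamp

TASK

Two identical screw clamps stand on the board; one holds a wooden beehive frame with a yellow wax sheet. Turn the knob of the clamp that holds the frame clockwise until it bites and the resistance rises sharply, then give it about a twelfth of a turn (30 degrees) more, leave it tight and let go. Leave the empty clamp's knob alone.

Things in the scene. Friction and masses are not known exactly. Their poses are not given: they have to be found in the camera images.
- clamp_grip (a point): Black knob of the clamp holding the frame; point on its upright axis, 106 mm above the table. Bar grip 46 mm long (own x, +x = white pointer end), 14 thick (y), its top 12 mm above the point, on a 48 mm disc whose top is 21 mm below the point. Pinch the bar from above; 25 mm is free all round. z up. 0.3 to 0.85 rad to the bite, then 0.52 more: one grasp will do.
- clamp_knob (a joint): Turn of that knob relative to the red tab, rad, growing clockwise seen from above (tightening): negative while loose, 0 from when its pointer meets the tab, which is the bite. Until then it turns lightly (about 0.02 N m); from there resistance climbs to 0.25 N m within 0.1 rad and stays there, felt while moving or holding. Let go, it stays tight, springing back about 0.08 rad.
- clamp_ring (a joint): Turn, rad, clockwise from above, of the steel bite ring (60 mm across, 3 thick) under that knob, which carries a sprung red tab. It rests until the knob's pointer butts against the tab, as the screw starts to press its pad onto the frame; the tab gives about 0.08 rad, then tab and ring go along with the knob against stiff friction.
- clamp_tab (a point): Top of the red tab (12 x 8 x 12 mm high) on that ring, 34 mm from the knob's axis, 84 mm above the table; own x points outward from the axis. Pointer against tab: the clamp bites; its further turn is the extra turn. Clamp and its frame (432 x 150 x 27 mm, light wood, yellow wax sheet, lying flat) are fixed.
- spare_pointer (a point): White pointer, 34 mm from the axis and 82 mm above the table, of the identical knob on the empty clamp, which is to be left alone; own x points outward from that axis.

How it is judged:
On the way:
1. the clamp bites: the knob's pointer has begun to push the ring's tab along (distance of clamp_tab from where it was at the start of the episode above 0.0015 m), for 0.05 s.
At the end, for the whole second after the job is handed in: The knob of the clamp with the frame has been turned 30 degrees past the bite (12 to 50 degrees accepted: the ring's red tab has been pushed 7.1 to 28.7 mm from its start, straight-line), has not been backed off (its joint above -0.15 rad), is at rest and released (distance of clamp_tab from where it was at the start of the episode between 0.0071 and 0.0287 m and value of joint clamp_knob above -0.15 rad and velocity of joint clamp_ring below 0.05 rad/s); the robot touches nothing.
It fails at once if the knob of the empty clamp is turned (its pointer moves more than 6 mm) (distance of spare_pointer from where it was at the start of the episode above 0.006 m).
It also fails if it takes over 45 s, if anything falls off the work surface, if the arm or the gripper's body presses on something with over 40 N, if the wrist force passes 120 N, or if a joint passes its speed limit or range.

ROBOT

A 6-joint arm with a two-finger parallel gripper is mounted at the origin on the work surface. World frame = base frame: x ahead of the robot, y to its left, z up, the work surface at z = 0. Lengths are in m, angles in rad, forces in N, time in s.
With the tool pointing down it reaches from about 0.35 to 0.775 m from the base axis. Payload 7.3 kg.
Tool frame: the origin (TCP) lies on the centre line of the jaws, within the pads' length; the fingertips stand robot.nose_length ahead of it and the grasp point (between the pads) lies 3 mm ahead of it (robot.nose_length is the distance from the TCP to the fingertips, in m); z points along the fingers, y is the line along which they close (so a half turn about z gives the same grasp; the last joint's range is limited). The gripper opens to 92 mm and grips with 3 to 60 N. Pads are 19 mm wide; open, the fingers measure 130 mm over their backs; the gripper's body (75 mm by 190 mm) begins 47 mm behind the grasp point.
Start: joints at [1.11, 0.342, 1.524, -0, 1.275, -0.146], TCP at [0.163, 0.499, 0.249] pointing down, gripper open.
Joint ranges: [-2.53, 2.53], [-0.77, 2.02], [0.04, 2.7], [-1, 4.14], [0.28, 2.66], [-3.11, 3.11]. Speed limits (rad/s): [2.57, 2.57, 3.14, 3.14, 3.14, 3.14].

INTERFACE

Orientations are given as a rotation vector (axis times angle).
In Python, from rig import sensors, read_camera, calibration, order, robot gives the robot as it stands.
- The arm moves only by the tool arm_command, never from a script. Its argument "rows" is a list that holds one entry, the list of rows, each a list of 7 numbers: the opening, from 0 (shut) to 1 (fully open), then the shift along the tool's x, y, z in cm, then the turn, a rotation vector about the tool's x, y, z in rad. In form: [[[jaw, x, y, z, ax, ay, az], ...]]. A call has 1 to 12 rows; each row shifts and turns the commanded pose from where the row before left it, along the tool's axes as they then stand; what a row does not reach is not made up. A row lasts 1/10 s, in which the tool goes at most 50 mm and 8.59 degrees, less where a joint would pass 70% of its speed; a pose out of reach is approached as far as the arm can. A call is refused whole if a number of a shift passes 5 or a number of a turn 0.15, either way. A call with a gripper value outside its range is refused whole. The fingers move at their own pace and stop on an object; "force" is the grip in N (left out, the last holds). Time passes only in rows, so rows that do not move let the fingers close. It gives the time, the measured TCP pose, the force, the opening and the grip force at its end, in the units of the state.
- sensors.sense(): the state, without advancing time (a new reading comes with each control period).
- read_camera(name): name is "scene" or "top" or "wrist"; returns the picture (420x560x3 uint8, red, green, blue); there is no depth.
- calibration(name): a dict with "fov_y" (degrees; the focal length in pixels is half the picture's height over the tangent of half this angle, whatever the lens; pixels are square), "cx", "cy" (the principal point, pixels), "pose" (4x4, takes a point from camera to world coordinates). Camera axes: x right, y down, z forward; pixel columns grow to the right and rows downward; lengths in m; the calibration is good to about 2 mm. A picture is of the moment at which its call begins: read the wrist's pose just before it. calibration takes no time and is no camera call; for the wrist camera it gives the pose at the moment of the call.
- order.sign_off(): hands the job in; it is judged then, once.
The state is a dict: "clock": time; "joints": joint angles; "dq": joint speeds; "tau": joint torques, N m; "tcp_pos": TCP position; "tool_rot": TCP orientation; "ft_force": force on the tool from outside, world axes, zero at the start; "moment": the same for the moment, N m; "finger_gap": opening from 0.0 (shut) to 1.0 (fully open); "grip_force": force on a finger pad.
Only numpy, scipy, OpenCV 4.12 (cv2) and the standard library are available. Lean on these libraries where they do the work, as an engineer would, in place of code of your own. Each camera call takes 0.05 s, during which the arm holds its last target. There are 200 camera calls.

## Working session

There is one attempt and no reset: what is moved stays moved. The work goes in short steps, Python scripts to look and compute and a tool call to move; the robot and the scene stay as the last step left them, time stands still between calls to the robot, and variables do not carry over. Pictures are saved under pics/ and viewed, at most 10 in all, crops included, and the job is handed in when it is done.

Besides the shell and the picture viewer there is one more tool, called as name(argument=value, ...) on one line, values as JSON. arm_command: Moves the arm, as the interface text tells. Its arguments: {"type":"object","properties":{"rows":{"type":"array"},"force":{"type":"number"}},"required":["rows"]}

```bash
mkdir -p pics; python3 - <<'E'
from rig import sensors, read_camera, calibration, order, robot
import cv2
print(robot, getattr(robot,'nose_length',None)); s=sensors.sense(); print(s)
for n in("top","scene"):
    c=calibration(n);print(n,c)
    cv2.imwrite(f"pics/{n}0.png",cv2.cvtColor(read_camera(n),cv2.COLOR_RGB2BGR))
E
```

```text
<Robot object at 0x7fbdb8bafb60> 0.022
{'clock': 0.0, 'joints': array([ 1.10999985e+00,  3.42735156e-01,  1.52503339e+00, -1.53784310e-06,
        1.27538196e+00, -1.46000272e-01]), 'dq': array([ 0.00117405,  0.00015279, -0.00117879, -0.00061789, -0.00021189,
        0.00117401]), 'tau': array([-1.19668050e-03, -4.31251931e+01, -2.44216561e+01,  7.17147742e-02,
        5.61194227e-02, -1.75751538e-04]), 'tcp_pos': array([0.16236227, 0.49886745, 0.24803276]), 'tool_rot': array([-4.92367962e-01, -3.10229872e+00,  2.33565779e-03]), 'ft_force': array([ 0.83443793, -0.39553303, -0.52920582]), 'moment': array([-0.03828066,  0.03873647,  0.0107084 ]), 'grip_force': 0.0, 'finger_gap': 1.0025979769039506}
top {'fov_y': 54.79539698258642, 'cx': 282.9351222942453, 'cy': 209.87608320307365, 'pose': array([[ 0.0236534 , -0.98948783,  0.14266865,  0.44534881],
       [-0.9996385 , -0.0215847 ,  0.01603051, -0.01653496],
       [-0.01278254, -0.14299625, -0.98964068,  0.78502829],
       [ 0.        ,  0.        ,  0.        ,  1.        ]])}
scene {'fov_y': 43.96893015318301, 'cx': 277.5523064322746, 'cy': 203.16966587489594, 'pose': array([[ 0.04169461,  0.72727323, -0.68508044,  1.19455905],
       [ 0.99896323, -0.04288714,  0.01526932, -0.02694632],
       [-0.01827617, -0.68500682, -0.72830738,  0.82658501],
       [ 0.        ,  0.        ,  0.        ,  1.        ]])}
```

View pics/top0.png

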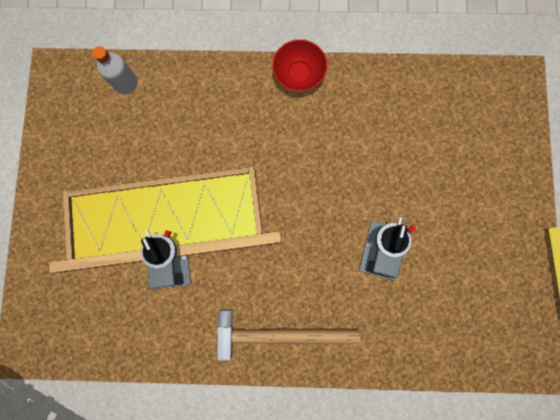

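View pics/scene0.png

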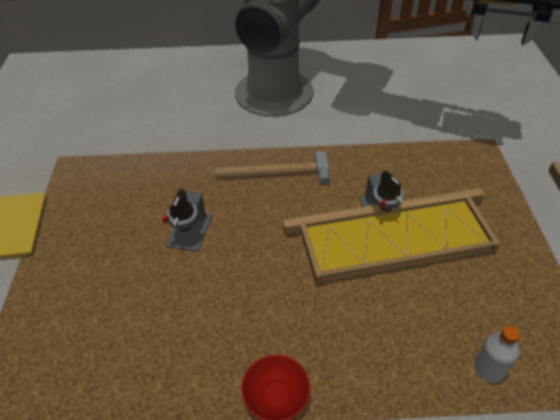

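Top view: the clamp holding the frame has its knob near (157,250), with the red tab near (168,234) and a white pointer near (147,238). The empty clamp is near (394,238). I'll enlarge the one with the frame.

```bash
python3 - <<'E'
import cv2,numpy as np
a=cv2.imread("pics/top0.png")[215:285,120:200]; b=cv2.imread("pics/scene0.png")[160:220,350:430]
a=cv2.resize(a,None,fx=8,fy=8,interpolation=cv2.INTER_CUBIC)
cv2.imwrite("pics/c1.png",a)
E
```

```text
(no output)
```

View pics/c1.png

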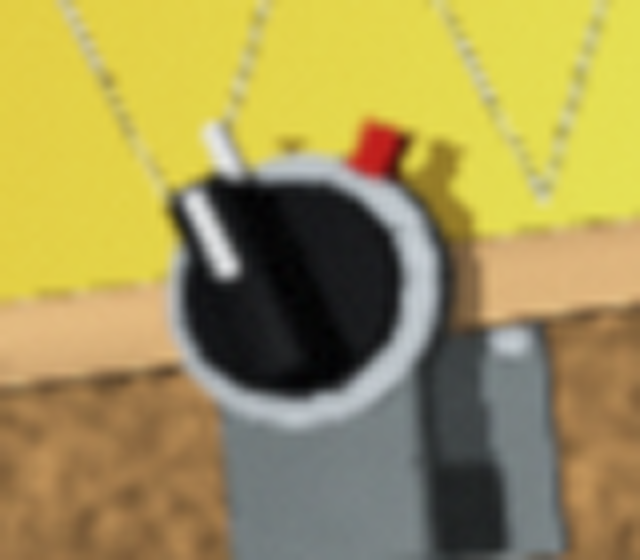

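The crop shows the disc centre at about (156.9,250.9), the ring centre at (158.4,251.2), the pointer's outer end at (146.6,230.8) and the tab top at (167.6,232.2). The stripe on the bar runs from (143.9,239.2) to (148.7,249.3). Next I convert these to world positions.

```bash
cat > h.py <<'E'
import numpy as np
from rig import sensors, read_camera, calibration, order, robot
def ray(n,u,v,z,c=None):
    c=c or calibration(n); f=210/np.tan(np.radians(c["fov_y"]/2)); P=c["pose"]
    d=P[:3,:3]@[(u-c["cx"])/f,(v-c["cy"])/f,1]; o=P[:3,3]
    return o+d*(z-o[2])/d[2]
E
python3 - <<'E'
from h import *
from scipy.spatial.transform import Rotation as R
for n,u,v,z in [("disc",156.9,250.9,.085),("ring",158.4,251.2,.072),("ptr",146.6,230.8,.082),("tab",167.6,232.2,.084),("s1",143.9,239.2,.118),("s2",148.7,249.3,.118)]:
    print(n,ray("top",u,v,z).round(4))
print(ray("top",394,239,.085))
print(R.from_rotvec(sensors.sense()["tool_rot"]).as_matrix().round(3))
print(calibration("wrist"))
E
```

```text
disc [0.4699 0.2108 0.085 ]
ring [0.4699 0.2123 0.072 ]
ptr [0.5046 0.2322 0.082 ]
tab [0.5028 0.1946 0.084 ]
s1 [0.4875 0.223  0.118 ]
s2 [0.4711 0.2138 0.118 ]
[ 0.49978394 -0.19760082  0.085     ]
[[-0.951  0.31  -0.001]
 [ 0.31   0.951 -0.001]
 [ 0.    -0.001 -1.   ]]
{'fov_y': 71.3960217332112, 'cx': 275.56819831164825, 'cy': 210.14563422179177, 'pose': array([[ 3.10707320e-01,  9.18600908e-01,  2.44199372e-01,
         9.80329490e-02],
       [ 9.50505199e-01, -3.00031841e-01, -8.07512343e-02,
         5.20129506e-01],
       [-9.10569948e-04,  2.57202772e-01, -9.66357028e-01,
         3.85364601e-01],
       [ 0.00000000e+00,  0.00000000e+00,  0.00000000e+00,
         1.00000000e+00]])}
```

Axis is at about (0.470, 0.2115), with the bar at about 30° yaw and the tab at -27°. I'll move above it first, then align and look with the wrist camera.

arm_command(rows=[[[0.6,-3.82,-1.78,0,0,0,0],[0.6,-3.82,-1.78,0,0,0,0],[0.6,-3.82,-1.78,0,0,0,0],[0.6,-3.82,-1.78,0,0,0,0],[0.6,-3.82,-1.78,0,0,0,0],[0.6,-3.82,-1.78,0,0,0,0],[0.6,-3.82,-1.78,0,0,0,0],[0.6,-3.82,-1.78,0,0,0,0],[0.6,-3.82,-1.78,0,0,0,0],[0.6,-3.82,-1.78,0,0,0,0],[0.6,0,0,0,0,0,0],[0.6,0,0,0,0,0,0]]], force=40)

```text
clock: 1.3
tcp_pos: [0.4707, 0.211, 0.2481]
tool_rot: [-0.496, -3.101, 0.0]
ft_force: [-0.2, 1.1, -0.4]
finger_gap: 0.602
grip_force: 0.0
```

arm_command(rows=[[[0.6,0,0,0,0,0,-0.14],[0.6,0,0,0,0,0,-0.14],[0.6,0,0,0,0,0,-0.14],[0.6,0,0,0,0,0,-0.14],[0.6,0,0,0,0,0,-0.14],[0.6,0,0,0,0,0,-0.14],[0.6,0,0,0,0,0,0],[0.6,0,0,0,0,0,0],[0.6,0,0,0,0,0,0]]])

```text
clock: 2.2
tcp_pos: [0.4702, 0.2122, 0.2487]
tool_rot: [0.813, -3.035, -0.0]
ft_force: [-1.1, -0.2, -0.3]
finger_gap: 0.603
grip_force: 0.0
```

```bash
python3 - <<'E'
from h import *
import cv2,pickle
c=calibration("wrist"); im=read_camera("wrist"); pickle.dump(c,open("w1.pkl","wb"))
cv2.imwrite("pics/w1.png",cv2.cvtColor(im,cv2.COLOR_RGB2BGR))
s=sensors.sense();print(s["tcp_pos"],s["tool_rot"],s["joints"],s["clock"])
f=210/np.tan(np.radians(c["fov_y"]/2));p=np.linalg.inv(c["pose"])@[.47,.2115,.118,1];print(f*p[:2]/p[2]+[c["cx"],c["cy"]])
E
```

```text
[0.47033683 0.21203587 0.24874417] [ 8.13177581e-01 -3.03450971e+00 -2.30064184e-04] [ 2.74817174e-01  3.25402409e-01  1.54857164e+00  1.53660638e-04
  1.26763221e+00 -1.81967494e+00] 2.25
[275.96323803 206.23555893]
```

View pics/w1.png

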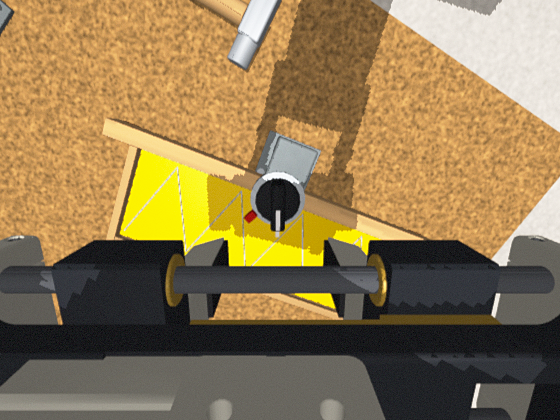

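The wrist view shows the disc at about (277.5,199), the bar nearly vertical in the image and so aligned, the pointer end at (278,235), and the tab at (251,216). I'll check the axis from the disc centre and an enlarged crop.

```bash
python3 - <<'E'
from h import *
import cv2,pickle
a=cv2.imread("pics/w1.png")[160:245,230:325]
cv2.imwrite("pics/w1c.png",cv2.resize(a,None,fx=7,fy=7,interpolation=cv2.INTER_CUBIC))
E
```

```text
(no output)
```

View pics/w1c.png

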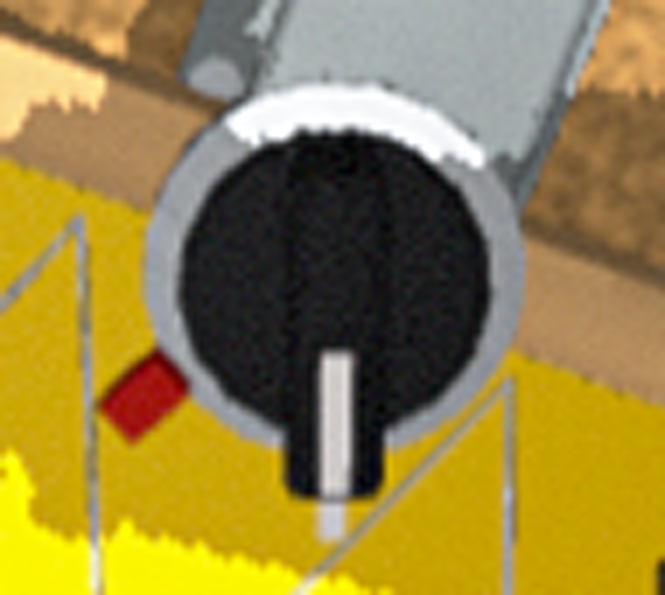

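In the crop, the disc centre is (277.9,200.5), the stripe is vertical, the pointer tip is (277.3,236) and the tab top is (250,216).

```bash
python3 - <<'E'
from h import *
import pickle
from scipy.spatial.transform import Rotation as R
c=pickle.load(open("w1.pkl","rb"))
s=sensors.sense();M=R.from_rotvec(s["tool_rot"]).as_matrix()
for n,u,v,z in [("disc",277.9,200.5,.085),("s1",278.1,210.3,.118),("s2",278.1,230,.118),("ptr",277.3,236.5,.082),("tab",250,216,.084)]:
    p=ray("w",u,v,z,c);print(n,p.round(4),(M.T@(p-s["tcp_pos"])).round(4))
print(s["moment"])
E
```

```text
disc [0.4708 0.2144 0.085 ] [-0.0015  0.0018  0.1637]
s1 [0.4724 0.2152 0.118 ] [-0.0034  0.0017  0.1307]
s2 [0.4895 0.2251 0.118 ] [-0.0231  0.0017  0.1307]
ptr [0.5069 0.2346 0.082 ] [-0.043   0.0012  0.1667]
tab [0.5007 0.1971 0.084 ] [-0.0188 -0.0282  0.1647]
[ 0.03703073  0.03685555 -0.00012833]
```

arm_command(rows=[[[0.6,-0.1,0.1,3,0,0,0],[0.6,0,0,3,0,0,0],[0.6,0,0,3,0,0,0],[0.6,0,0,2,0,0,0],[0.6,0,0,1.5,0,0,0],[0.6,0,0,1.0,0,0,0],[0.6,0,0,0.1,0,0,0],[0.6,0,0,0,0,0,0],[0.6,0,0,0,0,0,0]]], force=40)

```text
clock: 3.15
tcp_pos: [0.4716, 0.2133, 0.1136]
tool_rot: [-0.815, 3.032, 0.0]
ft_force: [-0.3, 0.4, 0.5]
finger_gap: 0.601
grip_force: 0.0
```

arm_command(rows=[[[0.0,0,0,0,0,0,0],[0,0,0,0,0,0,0],[0,0,0,0,0,0,0],[0,0,0,0,0,0,0],[0,0,0,0,0,0,0],[0,0,0,0,0,0,0],[0,0,0,0,0,0,0],[0,0,0,0,0,0,0]]])

```text
clock: 3.95
tcp_pos: [0.4703, 0.2141, 0.1128]
tool_rot: [0.815, -3.033, -0.003]
ft_force: [-2.9, 5.1, 2.1]
finger_gap: 0.148
grip_force: 40.0
```

```bash
python3 - <<'E'
from h import *
s=sensors.sense();print({k:np.round(s[k],3) for k in("clock","tcp_pos","tool_rot","ft_force","moment","grip_force","finger_gap","joints")})
E
```

```text
{'clock': np.float64(3.95), 'tcp_pos': array([0.47 , 0.214, 0.113]), 'tool_rot': array([ 8.150e-01, -3.033e+00, -3.000e-03]), 'ft_force': array([-2.867,  5.096,  2.147]), 'moment': array([ 0.947,  0.547, -0.017]), 'grip_force': np.float64(39.952), 'finger_gap': np.float64(0.148), 'joints': array([ 0.278,  0.48 ,  1.728,  0.002,  0.935, -1.82 ])}
```

Gripped. I'll relieve the side force and turn most of the free travel.

arm_command(rows=[[[0,0,0.08,0,0,0,0],[0,0,0,0,0,0,0.08],[0,0,0,0,0,0,0.08],[0,0,0,0,0,0,0.08],[0,0,0,0,0,0,0.08],[0,0,0,0,0,0,0.08],[0,0,0,0,0,0,0.08],[0,0,0,0,0,0,0],[0,0,0,0,0,0,0]]])

```text
clock: 4.85
tcp_pos: [0.4703, 0.2141, 0.1128]
tool_rot: [0.074, -3.14, -0.001]
ft_force: [-2.5, 4.7, 3.2]
finger_gap: 0.151
grip_force: 40.0
```

```bash
cat > st.py <<'E'
from h import *
from scipy.spatial.transform import Rotation as R
s=sensors.sense();M=R.from_rotvec(s["tool_rot"]).as_matrix()
print("yaw y",np.arctan2(M[1,1],M[0,1]).round(4),"mom world",s["moment"].round(3),"F tool",(M.T@s["ft_force"]).round(2),"grip",s["grip_force"],s["finger_gap"],s["tcp_pos"].round(4),s["clock"])
E
python3 st.py
```

```text
yaw y 1.6181 mom world [ 0.769  0.583 -0.041] F tool [ 2.22  4.86 -3.15] grip 39.95474338531494 0.15079492712488707 [0.4703 0.2141 0.1128] 4.85
```

arm_command(rows=[[[0,0,0,0,0,0,0.05],[0,0,0,0,0,0,0.05],[0,0,0,0,0,0,0.05],[0,0,0,0,0,0,0.05],[0,0,0,0,0,0,0.05],[0,0,0,0,0,0,0]]])

```text
clock: 5.45
tcp_pos: [0.4703, 0.2141, 0.1128]
tool_rot: [-0.32, -3.125, -0.001]
ft_force: [-3.1, 3.1, 3.2]
finger_gap: 0.151
grip_force: 40.0
```

```bash
python3 st.py
```

```text
yaw y 1.3665 mom world [ 0.707  0.605 -0.036] F tool [ 3.69  2.39 -3.21] grip 39.95640814304352 0.15084146438635948 [0.4703 0.2141 0.1128] 5.45
```

arm_command(rows=[[[0,0,0,0,0,0,0.04],[0,0,0,0,0,0,0.04],[0,0,0,0,0,0,0]]])

```text
clock: 5.75
tcp_pos: [0.4703, 0.2141, 0.1128]
tool_rot: [-0.445, -3.109, -0.001]
ft_force: [-3.3, 3.7, 3.2]
finger_gap: 0.149
grip_force: 40.0
```

```bash
python3 st.py
```

```text
yaw y 1.2868 mom world [ 0.771  0.632 -0.016] F tool [ 4.21  2.6  -3.22] grip 39.956844449043274 0.14939127626765747 [0.4703 0.2141 0.1128] 5.75
```

arm_command(rows=[[[0,0,0,0,0,0,0.04],[0,0,0,0,0,0,0.04],[0,0,0,0,0,0,0]]])

```text
clock: 6.05
tcp_pos: [0.4703, 0.2141, 0.1128]
tool_rot: [-0.568, -3.089, -0.001]
ft_force: [-3.0, 4.0, 3.7]
finger_gap: 0.153
grip_force: 40.0
```

```bash
python3 st.py
```

```text
yaw y 1.207 mom world [0.723 0.589 0.044] F tool [ 4.24  2.67 -3.69] grip 39.96665418148041 0.15310204320387244 [0.4703 0.2141 0.1128] 6.05
```

arm_command(rows=[[[0,0,0,0,0,0,0.05],[0,0,0,0,0,0,0]]])

```text
clock: 6.25
tcp_pos: [0.4703, 0.2141, 0.1128]
tool_rot: [-0.645, -3.074, -0.001]
ft_force: [-3.4, 4.8, 3.3]
finger_gap: 0.15
grip_force: 40.0
```

```bash
python3 st.py
```

```text
yaw y 1.1572 mom world [0.724 0.621 0.236] F tool [ 5.06  2.99 -3.25] grip 39.992743134498596 0.14992581313388795 [0.4703 0.2141 0.1128] 6.25
```

arm_command(rows=[[[0,0,0,0,0,0,0.05],[0,0,0,0,0,0,0]]])

```text
clock: 6.45
tcp_pos: [0.4702, 0.2141, 0.1128]
tool_rot: [-0.722, -3.057, -0.0]
ft_force: [-4.1, 3.6, 3.5]
finger_gap: 0.15
grip_force: 40.0
```

```bash
python3 st.py
```

```text
yaw y 1.1072 mom world [0.695 0.664 0.294] F tool [ 5.24  1.41 -3.53] grip 39.989174008369446 0.15031758116412253 [0.4702 0.2141 0.1128] 6.45
```

arm_command(rows=[[[0,0,0,0,0,0,0.05],[0,0,0,0,0,0,0]]])

```text
clock: 6.65
tcp_pos: [0.4702, 0.2141, 0.1128]
tool_rot: [-0.798, -3.038, -0.0]
ft_force: [-3.7, 4.8, 4.0]
finger_gap: 0.15
grip_force: 40.0
```

```bash
python3 st.py
```

```text
yaw y 1.0571 mom world [0.679 0.738 0.242] F tool [ 5.62  2.36 -4.  ] grip 39.98918652534485 0.14964100988896387 [0.4702 0.2141 0.1128] 6.65
```

The bite was at about yaw 1.2, with the plateau from about 1.14. About 0.42 rad is left to turn.

arm_command(rows=[[[0,0,0,0,0,0,0.06],[0,0,0,0,0,0,0.06],[0,0,0,0,0,0,0.06],[0,0,0,0,0,0,0.06],[0,0,0,0,0,0,0.06],[0,0,0,0,0,0,0.06],[0,0,0,0,0,0,0.06],[0,0,0,0,0,0,0],[0,0,0,0,0,0,0]]])

```text
clock: 7.55
tcp_pos: [0.4702, 0.2141, 0.1128]
tool_rot: [-1.412, -2.806, -0.0]
ft_force: [-2.5, 4.4, 3.8]
finger_gap: 0.152
grip_force: 40.0
```

```bash
python3 st.py
```

```text
yaw y 0.6383 mom world [0.658 0.685 0.251] F tool [ 5.03  0.59 -3.81] grip 39.990429282188416 0.15226653152849615 [0.4702 0.2141 0.1128] 7.55
```

arm_command(rows=[[[0.6,0,0,0,0,0,0],[0.6,0,0,0,0,0,0],[0.6,0,0,0,0,0,0],[0.6,0,0,0,0,0,0],[0.6,0,0,0,0,0,0],[0.6,0,0,-1,0,0,0],[0.6,0,0,-2,0,0,0],[0.6,0,0,-3,0,0,0],[0.6,0,0,-3,0,0,0],[0.6,0,0,-3,0,0,0],[0.6,0,0,0,0,0,0],[0.6,0,0,0,0,0,0]]])

```text
clock: 8.75
tcp_pos: [0.4708, 0.2138, 0.2337]
tool_rot: [1.415, 2.803, 0.002]
ft_force: [0.3, -0.1, 0.5]
finger_gap: 0.602
grip_force: 0.0
```

```bash
python3 st.py; python3 - <<'E'
from h import *
import cv2,pickle
pickle.dump(calibration("wrist"),open("w2.pkl","wb")); im=cv2.cvtColor(read_camera("wrist"),cv2.COLOR_RGB2BGR)
cv2.imwrite("pics/w2.png",cv2.resize(im[150:260,200:350],None,fx=5,fy=5,interpolation=cv2.INTER_CUBIC))
E
```

```text
yaw y 0.6361 mom world [-0.086  0.033 -0.022] F tool [-0.31  0.17 -0.47] grip 0.0 0.6024440398007966 [0.4708 0.2138 0.2337] 8.75
```

View pics/w2.png

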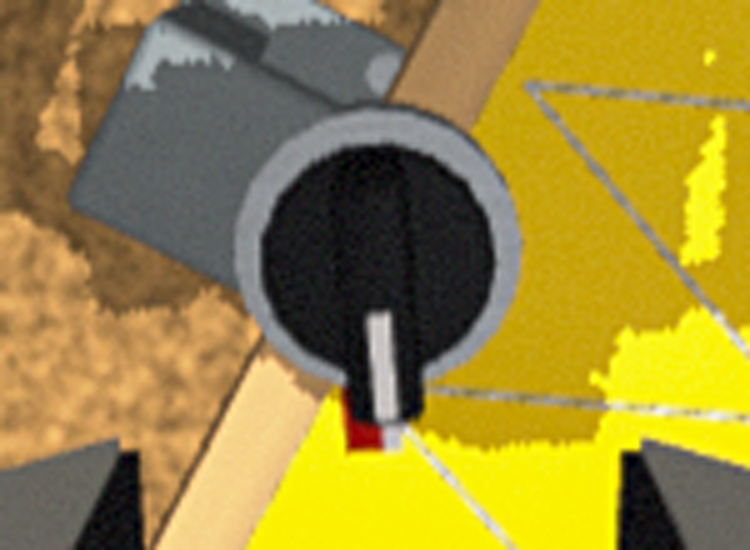

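The crop shows the knob still turned, with its pointer (394,435) against the tab (about 365,421). I'll measure how far the tab moved.

```bash
python3 - <<'E'
from h import *
import pickle
p=ray("w",200+365/5,150+421/5,.084,pickle.load(open("w2.pkl","rb")));q=ray("w",250,216,.084,pickle.load(open("w1.pkl","rb")))
print(p,q,np.linalg.norm(p-q)); a=[np.arctan2(x[1]-.2135,x[0]-.4703) for x in(p,q)];print(a)
order.sign_off()
E
```

```text
[0.48977243 0.18527453 0.084     ] [0.50070199 0.1970508  0.084     ] 0.016066605372325873
[np.float64(-0.9668888032271599), np.float64(-0.495951035437453)]
the job is handed in; nothing more can be done
```

The knob on the clamp holding the frame was turned clockwise to the bite, then about 27° further (the red tab moved about 16 mm, accepted range 7.1–28.7 mm); it was left tight and released, the empty clamp was never approached, and the job is handed in.

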